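# Close the pod canister's hasp, turn the laundry carousel to the front and hold it

### The job

First swing the open hasp of the square pod canister on the laundry carousel down until it lies flat over its staple. Then turn the carousel until that canister stands squarely behind the price-card holder on the stand, hasp to the front, and finish while firmly gripping the carousel's centre handle, so that the turntable is held still (the attendant is about to stick a new label on the canister): do not let go at the end. Do not tip over or knock off anything that stands on the platter, and leave the things on the table where they are.

Things in the scene. Friction and masses are not known exactly. Their poses are not given: they have to be found in the camera images.
- stand: fixed black foot plate of the carousel, a 250 mm disc 10 mm thick lying on the table; origin on the turning axis at table height. Its own -x direction is the front: there it carries a sloping clear price-card holder, 100 mm wide and up to 66 mm high, 155 to 195 mm from the axis
- carousel (a joint): angle of the turntable about the vertical (rad), 0 at the start of every run, growing counter-clockwise seen from above; it turns freely without end stop against a bearing friction of about 0.1 N m and stays where it is left. The platter is a 300 mm disc, its top 30 mm above the table, with a thin rail round its rim up to 55 mm above the table
- canister: square painted-steel canister with an overhanging grey lid, screwed down on the platter: 66 mm deep (x), 76 mm wide (y), top of its lid 122 mm above its underside; origin at the centre of its underside, 85 mm from the turning axis and 30 mm above the table. Its own -x axis points straight out from the turning axis: on that face is the hasp. It does not come off the platter
- hasp_hinge (a point): hinge line of the hasp, at the front of the canister's lid: 40 mm out (-x) from and 112 mm above the canister's origin (142 mm above the table). The hinge line runs along the canister's y
- hasp_tip (a point): point close to the free end of the hasp strap, 63 mm from the hinge (the strap ends at 68 mm); the strap is steel, 30 mm wide, 4 mm thick, solid for the first 32 mm, then a window that passes over the staple (the staple is a 4 mm thick loop that sticks out to 12 mm beyond the hinge line, 36 to 53 mm below it). Closed, its outer face is 5 mm farther out than the hinge line
- hasp (a joint): angle of the hasp (rad): 0 closed, hanging straight down flat over the staple; 1.57 sticking out level, away from the canister; it opens to 2.5. A stiff hinge (0.03 N m): it stays where it is left and moves when pushed with 1 N; a finger that must slide along the strap can stick on it, so push it round along its arc
- handle: black handle bar on top of the carousel's centre post, fixed to it and turning with it: 80 mm long (its y), 18 mm thick (its x), 32 mm high (200 to 232 mm above the table); origin at the centre of its underside on the turning axis. Its axes are parallel to those of the canister
- spray_can: plain aluminium spray can, 56 mm across, 150 mm tall, standing loose on the platter; origin at the centre of its underside
- booster_jar: wide white jar, 70 mm across, 105 mm tall, standing loose on the platter; origin at the centre of its underside
- softener: blue bottle, 60 mm across, 145 mm tall, standing loose on the platter; origin at the centre of its underside
- jug: blue detergent jug, 75 x 135 mm, 215 mm tall, standing on the table; origin at the centre of its underside
- coin_cup: grey cup, 74 mm across, 85 mm tall, on the table; origin at the centre of its underside
- scoop: white measuring scoop, 60 mm cup 48 mm tall with a 75 mm flat handle, on the table; origin at the centre of the cup's underside
- lint_brush: flat brush with a wooden handle lying on the table, its length along its own x; origin at its underside
- peg_box: cardboard box of clothes pegs, 90 x 120 mm, 60 mm tall, on the table; origin at the centre of its underside

How it is judged:
By the outcome, as a careful person would: the job done as asked, in the order asked, and still so for the second after the job is handed in, while the arm keeps its last pose, push and grip.
It also fails if it takes over 56 s, if anything falls off the work surface, if the arm or the gripper's body presses on something with over 40 N, if the wrist force passes 120 N, or if a joint passes its speed limit or range.

### The arm

A 7-joint arm with a two-finger parallel gripper is mounted at the origin on the work surface. World frame = base frame: x ahead of the robot, y to its left, z up, the work surface at z = 0. Lengths are in m, angles in rad, forces in N, time in s.
With the tool pointing down it reaches from about 0.4 to 0.85 m from the base axis. Payload 10.4 kg.
Tool frame: the origin (TCP) lies between the finger pads; the fingertips stand 14 mm ahead of it and the grasp point (between the pads) lies 5 mm behind it (r.finger_overhang is the z of the fingertips in the tool frame, in m); z points along the fingers, y is the line along which they close (so a half turn about z gives the same grasp; the last joint's range is limited). The gripper opens to 87 mm and grips with 3 to 60 N. Pads are 19 mm wide; open, the fingers measure 117 mm over their backs; the gripper's body (75 mm by 190 mm) begins 51 mm behind the grasp point.
Start: joints at [-1.216, 0.332, -0.065, 1.46, 0.022, 1.35, -0.088], TCP at [0.231, 0.581, 0.237] pointing down, gripper open.
Joint ranges: [-2.6, 2.6], [-0.5, 2.12], [-1.47, 1.34], [0.16, 2.42], [-1.27, 4.41], [0.06, 2.06], [-2.6, 2.6]. Speed limits (rad/s): [2.22, 2.22, 2.79, 2.79, 3.14, 3.14, 3.14].

### API

Orientations are given as a unit quaternion [x, y, z, w].
In Python, from bench import r, optics gives the robot as it stands.
- The arm moves only by the shell command python3 -m pendant 'ROWS' [FORCE]. ROWS is JSON, a list of rows, each a list of 7 numbers: the closure, from -1 (fully open) to 1 (shut), then the shift along the tool's x, y, z scaled (see below), then the turn, a rotation vector about the tool's x, y, z scaled (see below). In form: [[grip, x, y, z, rx, ry, rz], ...]. A call has 1 to 8 rows; each row is the pose to reach, as a shift and turn from the pose commanded when the call began, along the tool's axes at that moment; what a row does not reach only later rows make up. The controller multiplies each number of a shift by 0.3 m and each number of a turn by 120 degrees. A row lasts 1/8 s, in which the tool goes at most 62.5 mm and 10.7 degrees, less where a joint would pass 70% of its speed; a pose out of reach is approached as far as the arm can. A call with a number of a shift or a turn outside -1 to 1 is refused whole. A call with a gripper value outside its range is refused whole. The fingers move at their own pace and stop on an object; FORCE is the grip in N (left out, the last holds). Time passes only in rows, so rows that repeat a pose let the fingers close. It gives the time, the measured TCP pose, the force, the opening and the grip force at its end, in the units of the state.
- r.read_state(): the state, without advancing time (a new reading comes with each control period).
- optics.camera(name): name is "scene" or "side" or "wrist"; returns a dict with "pixels" (400x640x3 uint8, red, green, blue), "vfov" (degrees; the focal length in pixels is half the picture's height over the tangent of half this angle, whatever the lens; pixels are square), "cx", "cy" (the principal point, pixels), "rvec" (rotation vector, rad) and "tvec" (3), from world to camera coordinates, as OpenCV has them. Camera axes: x right, y down, z forward; pixel columns grow to the right and rows downward; lengths in m; the calibration is good to about 2 mm. A picture is of the moment at which its call begins. There is no depth.
- r.close_job(): hands the job in; it is judged then, once.
The state is a dict: "time": time; "joint_positions": joint angles; "joint_vel": joint speeds; "joint_torque": joint torques, N m; "ee_pos": TCP position; "eef_rot": TCP orientation; "ft_force": force on the tool from outside, world axes, zero at the start; "torque": the same for the moment, N m; "width": finger opening in m; "grip_force": force on a finger pad.
Only numpy, scipy, OpenCV 4.12 (cv2) and the standard library are available. Lean on these libraries where they do the work, as an engineer would, in place of code of your own. Each camera call takes 0.05 s, during which the arm holds its last target. There are 200 camera calls.

## Working session

There is one attempt and no reset: what is moved stays moved. The work goes in short steps, Python scripts to look and compute and a shell command to move; the robot and the scene stay as the last step left them, time stands still between calls to the robot, and variables do not carry over. Pictures are saved under pics/ and viewed, at most 10 in all, crops included, and the job is handed in when it is done.

```bash
mkdir -p pics; ls; python3 - <<'E'
from bench import r, optics
import cv2, numpy as np
for n in ["scene","side"]:
    c=optics.camera(n); cv2.imwrite(f"pics/{n}0.png",c["pixels"][:,:,::-1]); print(n,c["vfov"],c["cx"],c["cy"],c["rvec"],c["tvec"])
    R=cv2.Rodrigues(np.array(c["rvec"]))[0]; print("cam pos",-R.T@np.array(c["tvec"]), "fwd",R[2])
print(r.read_state())
E
```

```text
pics
scene 49.568575049476486 327.3717958703892 197.64899041172706 [ 2.2726346   0.99210823 -0.37536761] [-0.34115016 -0.22382241  1.74300988]
cam pos [ 1.19111322 -0.61480003  1.18652163] fwd [-0.47912216  0.42956673 -0.76545044]
side 57.85371549238606 319.5056020241648 201.69492353514678 [ 0.09026091 -2.94655143  1.08124994] [0.53152461 0.15501171 1.13796693]
cam pos [0.51466079 0.64636774 0.95856601] fwd [ 0.0213196  -0.64623042 -0.76284449]
{'time': 0.1, 'joint_positions': array([-1.21558841,  0.33278508, -0.06472577,  1.46085962,  0.02156222,
        1.34987759, -0.08851995]), 'joint_vel': array([ 0.00042131, -0.00193439,  0.00053862, -0.0024908 ,  0.00109229,
        0.00217726, -0.00098337]), 'joint_torque': array([ 1.27595737e-03, -6.24542928e+01,  2.45351857e-02, -3.90720928e+01,
       -6.14206656e-02,  3.66803468e-02,  4.23802271e-05]), 'ee_pos': array([0.23040899, 0.58063018, 0.23584717]), 'eef_rot': array([ 1.87774878e-01,  9.82211898e-01, -6.08202699e-04, -1.10977682e-04]), 'ft_force': array([-0.26515902, -0.23969861, -0.11873359]), 'torque': array([ 0.01393331,  0.04746539, -0.0304064 ]), 'grip_force': 0.0, 'width': 0.08679950469448863}
```

View pics/scene0.png

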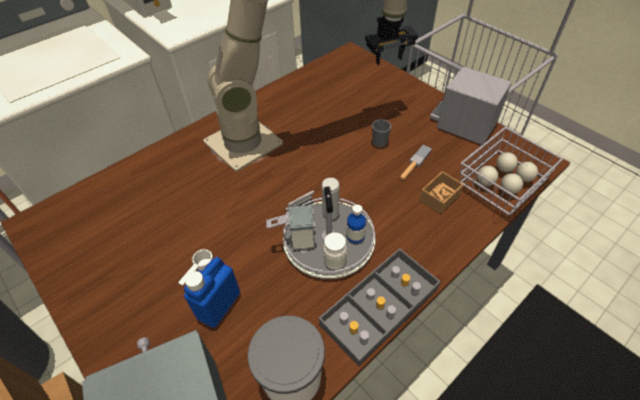

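View pics/side0.png

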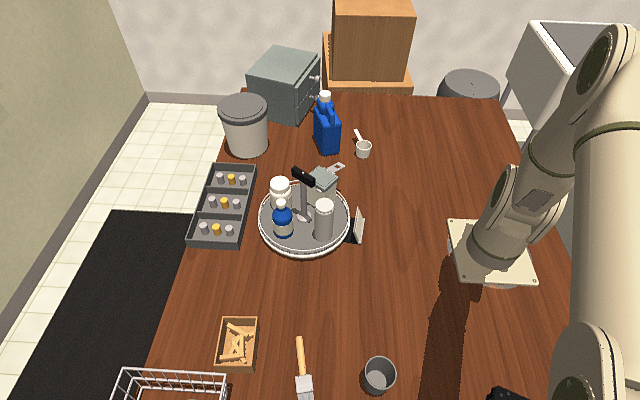

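The scene view shows the carousel at about (330,237), the canister at (300,225) with its open hasp pointing left to (270,222), and the black handle at (328,198). In the side view the handle is at (303,176), the canister at (322,182), the hasp tip at (340,167) and the card holder at (358,226), towards the robot. I'll zoom both.

```bash
cat > h.py <<'E'
import cv2, numpy as np
from bench import r, optics
from scipy.spatial.transform import Rotation as Ro
def cam(n,save=None):
    c=optics.camera(n); c["R"]=cv2.Rodrigues(np.array(c["rvec"]))[0]; c["t"]=np.array(c["tvec"])
    c["f"]=200/np.tan(np.radians(c["vfov"]/2)); c["o"]=-c["R"].T@c["t"]
    if save: cv2.imwrite(f"pics/{save}.png",c["pixels"][:,:,::-1])
    return c
def ray(c,u,v):
    d=c["R"].T@np.array([(u-c["cx"])/c["f"],(v-c["cy"])/c["f"],1]); return d/np.linalg.norm(d)
def plane(c,u,v,z):
    d=ray(c,u,v); return c["o"]+d*(z-c["o"][2])/d[2]
def tri(a,pa,b,pb):
    da,db=ray(a,*pa),ray(b,*pb); s=np.linalg.lstsq(np.c_[da,-db],b["o"]-a["o"],rcond=None)[0]
    p,q=a["o"]+s[0]*da,b["o"]+s[1]*db; return (p+q)/2,np.linalg.norm(p-q)
def proj(c,p):
    q=c["R"]@np.array(p)+c["t"]; return q[:2]/q[2]*c["f"]+[c["cx"],c["cy"]]
def crop(c,u,v,w,h,k): # top-left
    return cv2.resize(c["pixels"][v:v+h,u:u+w,::-1],None,fx=k,fy=k,interpolation=cv2.INTER_CUBIC)
E
python3 - <<'E'
from h import *
a=cam("scene");b=cam("side")
cv2.imwrite("pics/z0.png",np.hstack([crop(a,255,170,130,120,3),crop(b,250,150,130,120,3)]).repeat(1,0))
cv2.imwrite("pics/z0.png",np.hstack([cv2.resize(a["pixels"][165:285,258:388,::-1],(400,369),interpolation=2),cv2.resize(b["pixels"][145:265,250:380,::-1],(400,369),interpolation=2)]))
E
```

```text
(no output)
```

View pics/z0.png

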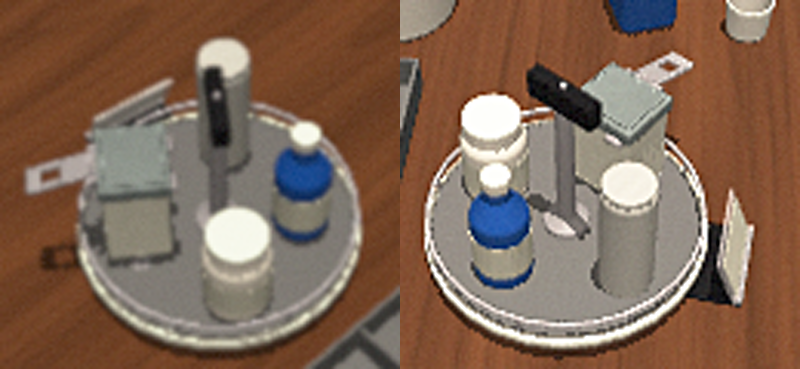

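Zoomed: left is the scene view (offset 258,165, scale 3.08), with lid corners (97,128),(170,126),(172,187),(97,193), hasp end (25,172)-(30,193) and handle (213,70)-(218,140). Right is the side view (offset 250,145), with the hasp end at about (285,52)-(292,70) and the card top at (335,190)-(350,230).

```bash
python3 - <<'E'
from h import *
a=cam("scene");b=cam("side"); np.set_printoptions(precision=4,suppress=True)
k=400/130
A=lambda u,v:(258+u/k,165+v/k); B=lambda u,v:(250+u/k,145+v/k)
P=lambda n,x,y:print(n,*tri(a,A(*x),b,B(*y)))
# rims by ellipse mask fit: bright rail
P("lidA",(97,128),(240,138)) ;P("lid centre",(134,158),(234,101))
P("hasp end mid",(27,182),(289,61))
P("handle mid",(214,104),(163,96)); P("card mid",(128,107),(343,210))
P("post base",(214,215),(166,222))
for n,(u,v) in dict(h1=(213,70),h2=(217,140)).items(): print(n,plane(a,*A(u,v),.232))
for n,(u,v) in dict(h1=(132,70),h2=(200,112)).items(): print(n,plane(b,*B(u,v),.232))
for n,(u,v) in dict(l1=(97,128),l2=(170,126),l3=(172,187),l4=(97,193)).items(): print(n,plane(a,*A(u,v),.152))
for n,(u,v) in dict(l1=(215,65),l2=(297,97),l3=(240,138),l4=(178,100)).items(): print(n,plane(b,*B(u,v),.152))
for z in(.055,):
  for n,(u,v) in dict(L=(78,222),R=(361,222)).items(): print("rim",n,plane(a,*A(u,v),z))
  for n,(u,v) in dict(L=(425,215),R=(707,222)).items(): print("rim",n,plane(b,*B(u-400,v),z))
print("card sc",plane(a,*A(85,130),.066),plane(a,*A(170,83),.066)); print("card si",plane(b,*B(335,190),.066),plane(b,*B(350,230),.066))
E
```

```text
lidA [ 0.4961 -0.1259  0.1253] 0.043644188341196336
lid centre [ 0.5295 -0.1383  0.1424] 0.016795007096017823
hasp end mid [ 0.47   -0.2251  0.1212] 0.009837010448424213
handle mid [ 0.5878 -0.0734  0.2172] 0.0003423274362999807
card mid [ 0.417  -0.0625  0.0653] 0.027407625364872644
post base [ 0.5859 -0.072   0.0302] 0.0034480559561439043
h1 [ 0.5654 -0.0537  0.232 ]
h2 [ 0.6306 -0.1087  0.232 ]
h1 [ 0.6176 -0.0906  0.232 ]
h2 [ 0.5514 -0.0416  0.232 ]
l1 [ 0.4905 -0.1434  0.152 ]
l2 [ 0.5384 -0.0885  0.152 ]
l3 [ 0.5964 -0.137   0.152 ]
l4 [ 0.5525 -0.1943  0.152 ]
l1 [ 0.5441 -0.1853  0.152 ]
l2 [ 0.4589 -0.1452  0.152 ]
l3 [ 0.5143 -0.0853  0.152 ]
l4 [ 0.5785 -0.1324  0.152 ]
rim L [ 0.5079 -0.1927  0.055 ]
rim R [0.7068 0.0204 0.055 ]
rim L [ 0.7306 -0.0509  0.055 ]
rim R [ 0.4408 -0.0618  0.055 ]
card sc [ 0.4256 -0.1154  0.066 ] [ 0.4381 -0.0041  0.066 ]
card si [ 0.4126 -0.0974  0.066 ] [ 0.3983 -0.0459  0.066 ]
```

```bash
python3 -m pendant '[[1,-0.1,-0.11,-0.2,0,0,0.08],[1,-0.2,-0.22,-0.4,0,0,0.16],[1,-0.32,-0.35,-0.6,0,0,0.24],[1,-0.44,-0.5,-0.7,0,0,0.32],[1,-0.56,-0.64,-0.7,0,0,0.4],[1,-0.68,-0.78,-0.7,0,0,0.48],[1,-0.8,-0.9,-0.7,0,0,0.56],[1,-0.8,-0.9,-0.7,0,0,0.625]]'; python3 - <<'E'
from h import *
s=r.read_state();R=Ro.from_quat(s["eef_rot"]).as_matrix();print(s["joint_positions"].round(2),s["ee_pos"],R.round(3).tolist())
print("shift units",R.T@(np.array([.47,-.12,.45])-s["ee_pos"])/.3)
E
```

```text
time: 1.3
ee_pos: [0.3557, 0.2374, 0.4476]
eef_rot: [0.751, 0.661, 0.001, -0.0]
ft_force: [-0.9, 2.1, -0.6]
width: 0.0145
grip_force: 0.0
[-0.95 -0.15  0.22  1.54  0.03  1.74 -0.86] [0.35572996 0.23736108 0.44763116] [[0.127, 0.992, 0.002], [0.992, -0.127, 0.002], [0.002, 0.001, -1.0]]
shift units [-1.13317643  0.52908545 -0.00964463]
```

```bash
python3 -m pendant '[[1,-0.15,0.07,0,0,0,0.05],[1,-0.32,0.15,0,0,0,0.1],[1,-0.48,0.23,0,0,0,0.15],[1,-0.65,0.3,0,0,0,0.2],[1,-0.82,0.39,0,0,0,0.25],[1,-1,0.47,0,0,0,0.27],[1,-1,0.47,0,0,0,0.27],[1,-1,0.47,0,0,0,0.27]]'; python3 - <<'E'
from h import *
s=r.read_state();R=Ro.from_quat(s["eef_rot"]).as_matrix();print(s["joint_positions"].round(2),s["ee_pos"],R.round(3).tolist())
w=cam("wrist","w1"); print(w["o"],w["R"][2],w["vfov"])
E
```

```text
time: 2.3
ee_pos: [0.4593, -0.0724, 0.4465]
eef_rot: [0.903, 0.43, -0.0, -0.0]
ft_force: [1.1, -0.6, -0.9]
width: 0.0003
grip_force: 0.0
[-0.65 -0.1   0.65  1.49  0.06  1.74 -0.67] [ 0.45927789 -0.0723873   0.44645181] [[0.63, 0.777, -0.0], [0.777, -0.63, 0.0], [0.0, -0.0, -1.0]]
[ 0.50798182 -0.01279537  0.5950981 ] [-0.17663616 -0.21636032 -0.960202  ] 66.8171990236893
```

View pics/w1.png

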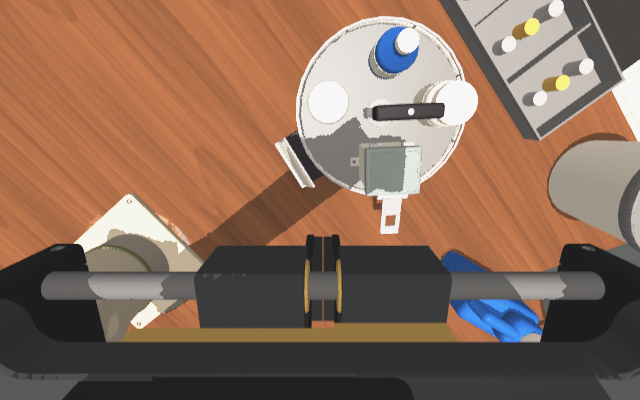

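Wrist view: platter centred near (382,105), handle bar (373–445,111), lid (360–420,145–195), hasp strap down to (390,233), card (278–312,135–187). I'll zoom to pick corners.

```bash
python3 - <<'E'
from h import *
w=cam("wrist")
cv2.imwrite("pics/w1z.png",cv2.resize(w["pixels"][90:240,270:470,::-1],(800,600),interpolation=2))
E
```

```text
(no output)
```

View pics/w1z.png

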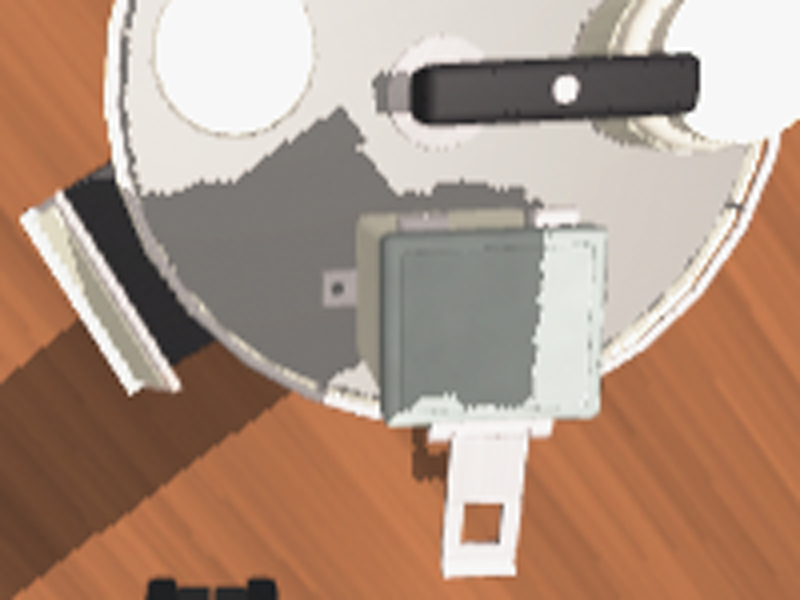

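```bash
python3 - <<'E'
from h import *
np.set_printoptions(precision=4,suppress=True)
w=cam("wrist");a=cam("scene");b=cam("side")
W=lambda u,v:(270+u/4,90+v/4)
az=lambda d:np.degrees(np.arctan2(d[1],d[0]))
P=lambda u,v,z:plane(w,*W(u,v),z)
ax=P(566,89,.232);print("axis from dot",ax,"post base",P(440,92,.03))
hc=[P(*p,.232) for p in((412,66),(412,124),(698,54),(698,113))];print("handle c",np.mean(hc,0),"L",np.linalg.norm(hc[0]-hc[2]),"thick",np.linalg.norm(hc[0]-hc[1]),"az",az(hc[2]-hc[0]),az(hc[3]-hc[1]))
l=[P(*p,.152) for p in((381,236),(606,227),(600,417),(381,428))];print("lid c",np.mean(l,0),np.linalg.norm(l[0]-l[1]),np.linalg.norm(l[1]-l[2]),"az y",az(l[1]-l[0]),az(l[2]-l[3]),"az out",az(l[3]-l[0]),az(l[2]-l[1]),"from axis",az(np.mean(l,0)-ax),np.linalg.norm((np.mean(l,0)-ax)[:2]))
# heights: triangulate
k=400/130;A=lambda u,v:(258+u/k,165+v/k); B=lambda u,v:(250+u/k,145+v/k)
print("handle tri",tri(w,W(566,89),b,B(164,92)),tri(w,W(566,89),a,A(215,95)))
print("lid c tri sc",tri(w,W(492,327),a,A(134,158)),"si",tri(w,W(492,327),b,B(236,101)))
print("hasp end tri",tri(w,W(478,576),a,A(27,182)),tri(w,W(478,576),b,B(289,61)))
rt=P(491,430,.142);print("hinge@.142",rt)
for z in(.12,.13,.142,.16,.18):print(z,"end",P(478,576,z),"len",np.linalg.norm((P(478,576,z)-rt)))
for z in(.01,.066):
  for q in((22,214),(133,394)),((60,192),(180,388)):
    p,s=P(*q[0],z),P(*q[1],z);m=(p+s)/2;d=s-p;print("card",z,m,"len",np.linalg.norm(d),"normal",az([d[1],-d[0]]),"mid az",az(m-ax),np.linalg.norm((m-ax)[:2]))
E
```

```text
axis from dot [ 0.5888 -0.0735  0.232 ] post base [ 0.5893 -0.0735  0.03  ]
handle c [ 0.5862 -0.0715  0.232 ] L 0.08126954708071152 thick 0.01599488620215564 az -36.588096843341816 -36.7496606321074
lid c [ 0.5373 -0.1404  0.152 ] 0.08112340204603499 0.07093577485379125 az y -36.603060294980516 -35.88132147479603 az out -126.62827254805232 -125.49445085329243 from axis -127.5489789590636 0.08440188390444352
handle tri (array([ 0.5888, -0.0747,  0.2222]), np.float64(0.004315998499888417)) (array([ 0.5891, -0.0734,  0.2313]), np.float64(0.0005563366206329274))
lid c tri sc (array([ 0.5397, -0.1398,  0.1469]), np.float64(0.004126389826843942)) si (array([ 0.5291, -0.1396,  0.1491]), np.float64(0.01784715689797773))
hasp end tri (array([ 0.4767, -0.2272,  0.1267]), np.float64(0.0048761721462392505)) (array([ 0.4698, -0.2341,  0.116 ]), np.float64(0.008558787022678553))
hinge@.142 [ 0.515  -0.1754  0.142 ]
0.12 end [ 0.4743 -0.232   0.12  ] len 0.07304578275396706
0.13 end [ 0.475  -0.2274  0.13  ] len 0.06660298862738433
0.142 end [ 0.4759 -0.2218  0.142 ] len 0.06064882986193116
0.16 end [ 0.4772 -0.2135  0.16  ] len 0.05657201860563598
0.18 end [ 0.4786 -0.2042  0.18  ] len 0.05996971562165755
card 0.01 [ 0.3972 -0.0464  0.01  ] len 0.10170581915168307 normal 171.34982526438304 mid az 171.94764140151895 0.19342911064994192
card 0.01 [ 0.4177 -0.0543  0.01  ] len 0.1103896369871474 normal 171.66273931220658 mid az 173.6049710650053 0.17217278489015858
card 0.066 [ 0.4078 -0.0431  0.066 ] len 0.09197182921643032 normal 171.34982526438304 mid az 170.46303816045682 0.18347206863188834
card 0.066 [ 0.4263 -0.0502  0.066 ] len 0.09982454224279898 normal 171.66273931220664 mid az 171.86019832834566 0.1641236016667213
```

Axis at (0.589,−0.0735), agreed by the handle dot and post base. Canister outward azimuth is −126.8°, the front is 171.5°, so the turn is about −61.7°. The hasp sits about 78° open. Next I check the jug's clearance from the gripper body.

```bash
python3 - <<'E'
from h import *
np.set_printoptions(precision=3,suppress=True)
for n in("scene","side"):
    c=cam(n);hsv=cv2.cvtColor(c["pixels"],cv2.COLOR_RGB2HSV)
    m=cv2.inRange(hsv,(105,150,40),(125,255,255))
    k,_,st,ce=cv2.connectedComponentsWithStats(m)
    for i in range(1,k):
        if st[i,4]>300:
            x,y,wd,h,ar=st[i];ys,xs=np.where(_==i)
            print(n,st[i],"low",[plane(c,u,v,0) for u,v in((xs[ys.argmax()],ys.max()),(xs.min(),ys[xs.argmin()]),(xs.max(),ys[xs.argmax()]))],"top .19",plane(c,xs[ys.argmin()],ys.min(),.19))
u=np.array([np.cos(np.radians(-126.8)),np.sin(np.radians(-126.8))]);t=np.array([-u[1],u[0]])
H=np.array([.5888,-.0735])+.125*u;print("hinge",H)
s=r.read_state();R=Ro.from_quat(s["eef_rot"]).as_matrix()
R2=R@Ro.from_rotvec([0,0,np.radians(-2.2)]).as_matrix();print(R2.round(3),r.finger_overhang)
print("to hover",R.T@(np.r_[H+.037*u,.19]-s["ee_pos"])/.3)
for th in np.radians([78,65,52,39,26,13,0]):
    o=.027*np.sin(th)+.005*np.cos(th)+.0095;z=.142-.027*np.cos(th)+.005*np.sin(th)+.014
    print(round(np.degrees(th)),np.r_[H+o*u,z],"rel to .037,.19 units x,z",(.037-o)/.3,(.19-z)/.3)
for o in(.037,.0145): print("body corners",[H+(o+a)*u+b*t for a in(-.0375,.0375) for b in(-.095,.095)])
E
```

```text
scene [ 185  258   54   69 2133] low [array([ 0.574, -0.519,  0.   ]), array([ 0.41 , -0.507,  0.   ]), array([ 0.53 , -0.394,  0.   ])] top .19 [ 0.517 -0.421  0.19 ]
side [ 314   98   27   57 1206] low [array([ 0.545, -0.41 ,  0.   ]), array([ 0.596, -0.717, -0.   ]), array([ 0.478, -0.625, -0.   ])] top .19 [ 0.569 -0.503  0.19 ]
hinge [ 0.514 -0.174]
[[ 0.599  0.801  0.   ]
 [ 0.801 -0.599  0.   ]
 [ 0.     0.    -1.   ]] 0.014
to hover [-0.272  0.359  0.855]
78 [ 0.492 -0.203  0.155] rel to .037,.19 units x,z 0.0001681877536615038 0.11574292549470169
65 [ 0.492 -0.202  0.149] rel to .037,.19 units x,z 0.0030553281376898465 0.13626384710605216
52 [ 0.494 -0.201  0.143] rel to .037,.19 units x,z 0.010484674253300696 0.15560935355253058
39 [ 0.496 -0.198  0.138] rel to .037,.19 units x,z 0.022075398781231777 0.1727877966802968
26 [ 0.498 -0.194  0.134] rel to .037,.19 units x,z 0.03723336268399692 0.1869186117204405
13 [ 0.502 -0.19   0.131] rel to .037,.19 units x,z 0.05518157069596489 0.1972774549249402
0 [ 0.505 -0.185  0.129] rel to .037,.19 units x,z 0.075 0.20333333333333334
body corners [array([ 0.438, -0.116]), array([ 0.59, -0.23]), array([ 0.393, -0.176]), array([ 0.545, -0.29 ])]
body corners [array([ 0.452, -0.098]), array([ 0.604, -0.212]), array([ 0.407, -0.158]), array([ 0.559, -0.272])]
```

```bash
python3 -m pendant '[[1,-0.07,0.09,0.12,0,0,-0.018],[1,-0.14,0.18,0.27,0,0,-0.018],[1,-0.2,0.27,0.43,0,0,-0.018],[1,-0.272,0.359,0.6,0,0,-0.018],[1,-0.272,0.359,0.75,0,0,-0.018],[1,-0.272,0.359,0.855,0,0,-0.018],[1,-0.272,0.359,0.855,0,0,-0.018],[1,-0.272,0.359,0.855,0,0,-0.018]]'; python3 - <<'E'
from h import *
s=r.read_state();print(s["ee_pos"],Ro.from_quat(s["eef_rot"]).as_matrix()[:,0],s["joint_positions"].round(2))
w=cam("wrist","w2")
E
```

```text
time: 3.65
ee_pos: [0.4923, -0.2041, 0.1914]
eef_rot: [0.894, 0.447, 0.001, 0.0]
ft_force: [-0.0, -0.2, 0.4]
width: 0.0003
grip_force: 0.0
[ 0.49229348 -0.20414279  0.19141007] [5.99951208e-01 8.00036254e-01 7.35231854e-04] [-0.46  0.2   0.86  1.8  -0.16  1.21 -0.19]
```

View pics/w2.png

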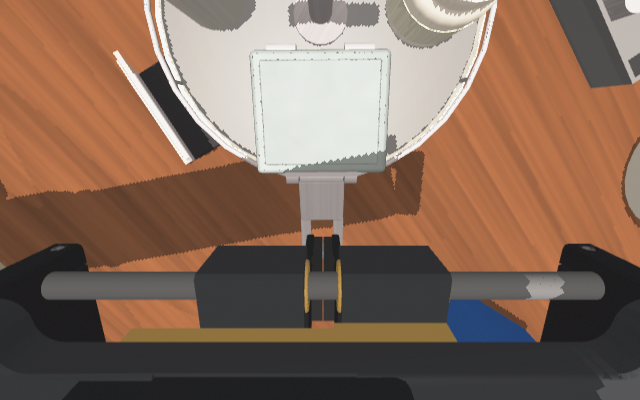

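Wrist view: the closed fingers (323,240) are centred on the strap (322,180–240), and the lid is square in the picture. I'll check that the assumed fingertip corner matches the picture, then push.

```bash
python3 - <<'E'
from h import *
s=r.read_state();w=cam("wrist");R=Ro.from_quat(s["eef_rot"]).as_matrix()
for x in(.0095,.005,0,-.0095):print(x,[proj(w,s["ee_pos"]+R@[x,y,z]).round(0).tolist() for y,z in((-.015,.014),(.015,.014),(0,.014),(0,0))])
u=np.array([np.cos(np.radians(-126.8)),np.sin(np.radians(-126.8))]);H=np.array([.5888,-.0735])+.125*u
print([proj(w,np.r_[H+d*u,z]).round() for d,z in((0,.142),(.0314,.135),(.066,.128))])
E
python3 -m pendant '[[1,0,0,0.05,0,0,0],[1,0,0,0.09,0,0,0],[1,0,0,0.12,0,0,0],[1,0,0,0.12,0,0,0]]'
```

```text
0.0095 [[296.0, 236.0], [348.0, 237.0], [322.0, 237.0], [322.0, 247.0]]
0.005 [[296.0, 244.0], [348.0, 244.0], [322.0, 244.0], [322.0, 254.0]]
0 [[297.0, 252.0], [348.0, 252.0], [322.0, 252.0], [322.0, 263.0]]
-0.0095 [[297.0, 266.0], [347.0, 266.0], [322.0, 266.0], [322.0, 278.0]]
[array([320., 177.]), array([321., 218.]), array([321., 258.])]
time: 4.25
ee_pos: [0.4911, -0.204, 0.1532]
eef_rot: [0.895, 0.447, -0.001, -0.0]
ft_force: [0.2, -0.3, -0.0]
width: 0.0003
grip_force: 0.0
```

```bash
python3 -m pendant '[[1,0.003,0,0.016,0,0,0],[1,0.01,0,0.036,0,0,0],[1,0.022,0,0.053,0,0,0],[1,0.037,0,0.067,0,0,0],[1,0.055,0,0.077,0,0,0],[1,0.072,0,0.082,0,0,0],[1,0.076,0,0.082,0,0,0],[1,0.076,0,0.082,0,0,0]]'; python3 - <<'E'
from h import *
u=np.array([np.cos(np.radians(-126.8)),np.sin(np.radians(-126.8))]);H=np.array([.5888,-.0735])+.125*u
s=r.read_state();print(s["ee_pos"],"out",(s["ee_pos"][:2]-H)@u,"F out",s["ft_force"][:2]@u)
E
```

```text
time: 5.25
ee_pos: [0.5045, -0.1868, 0.1292]
eef_rot: [0.895, 0.447, -0.001, 0.0]
ft_force: [-2.5, -4.9, -0.5]
width: 0.0009
grip_force: 2.8
[ 0.50454364 -0.1868199   0.12923704] out 0.01621034864014442 F out 5.474648017466246
```

```bash
python3 -m pendant '[[1,0.01,0,0,0,0,0],[1,0.01,0,0,0,0,0],[1,0.01,0,0,0,0,0]]'; python3 - <<'E'
from h import *
u=np.array([np.cos(np.radians(-126.8)),np.sin(np.radians(-126.8))]);H=np.array([.5888,-.0735])+.125*u
s=r.read_state();print(s["ee_pos"],"out",(s["ee_pos"][:2]-H)@u,"F out",s["ft_force"][:2]@u)
a=cam("scene");b=cam("side")
cv2.imwrite("pics/z2.png",np.hstack([cv2.resize(a["pixels"][165:285,248:378,::-1],(400,369),interpolation=2),cv2.resize(b["pixels"][145:265,250:380,::-1],(400,369),interpolation=2)]))
E
```

```text
time: 5.62
ee_pos: [0.5047, -0.1867, 0.1292]
eef_rot: [0.895, 0.446, -0.002, 0.001]
ft_force: [-10.3, -10.8, 3.2]
width: 0.0007
grip_force: 7.4
[ 0.50472464 -0.18668091  0.12922769] out 0.015990629941739862 F out 14.829190731361567
```

View pics/z2.png

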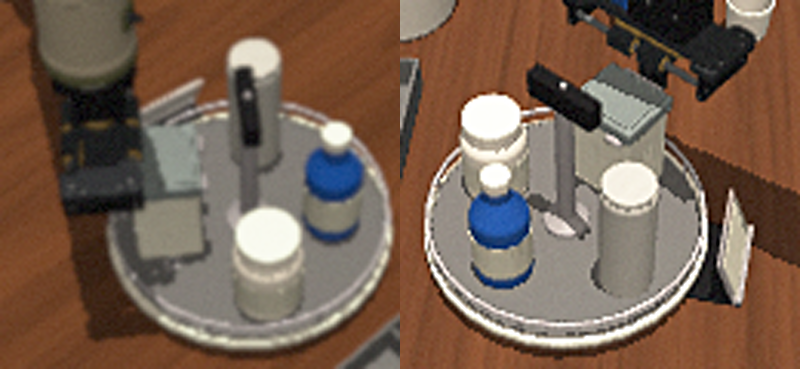

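Contact is hard: 5 to 15 N for 0.2 mm of motion at the closed depth. The carousel hasn't moved, and no strap sticks out any more. I'll retreat outward and up.

```bash
python3 -m pendant '[[1,-0.04,0,0,0,0,0],[1,-0.15,0,0,0,0,0],[1,-0.25,0,-0.1,0,0,-0.08],[1,-0.25,0,-0.3,0,0,-0.16],[-1,-0.2,0,-0.5,0,0,-0.24],[-1,-0.1,0,-0.63,0,0,-0.32],[-1,0.05,0,-0.7,0,0,-0.4],[-1,0.1,0,-0.7,0,0,-0.48]]'; python3 - <<'E'
from h import *
s=r.read_state();R=Ro.from_quat(s["eef_rot"]).as_matrix()
print(R[:,1],"az y",np.degrees(np.arctan2(R[1,1],R[0,1])))
print("shift",R.T@(np.array([.5888,-.0735,.33])-s["ee_pos"])/.3)
E
```

```text
time: 6.72
ee_pos: [0.5272, -0.1563, 0.3408]
eef_rot: [0.564, 0.826, 0.001, 0.001]
ft_force: [-0.4, -0.5, -0.9]
width: 0.0324
grip_force: 0.0
[0.93175882 0.36306582 0.00295227] az y 21.288695871467635
shift [0.182683   0.29128615 0.03696418]
```

```bash
python3 -m pendant '[[-1,0.05,0.08,0.01,0,0,-0.08],[-1,0.1,0.16,0.02,0,0,-0.16],[-1,0.15,0.24,0.03,0,0,-0.24],[-1,0.183,0.291,0.037,0,0,-0.266],[-1,0.183,0.291,0.037,0,0,-0.266],[-1,0.183,0.291,0.037,0,0,-0.266]]'; python3 - <<'E'
from h import *
s=r.read_state();R=Ro.from_quat(s["eef_rot"]).as_matrix()
print("az y",np.degrees(np.arctan2(R[1,1],R[0,1])),s["joint_positions"].round(2))
print("shift",R.T@(np.array([.5888,-.0735,.216])-s["ee_pos"])/.3)
w=cam("wrist");a=cam("scene")
cv2.imwrite("pics/w3.png",np.hstack([cv2.resize(w["pixels"][:,:,::-1],(480,300),interpolation=3),cv2.resize(a["pixels"][165:265,245:345,::-1],(300,300),interpolation=2)]))
E
```

```text
time: 7.48
ee_pos: [0.5869, -0.0785, 0.3286]
eef_rot: [0.322, 0.947, -0.0, 0.0]
ft_force: [-0.8, -0.6, -0.1]
width: 0.0854
grip_force: 0.0
az y 52.42017668472167 [-0.46  0.25  0.63  1.43 -0.15  1.51  1.09]
shift [0.00525446 0.01729462 0.37537432]
```

View pics/w3.png

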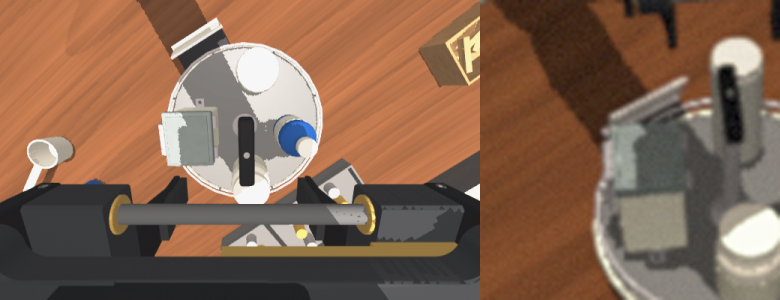

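Wrist view: the handle (247,150) lies between the open fingers. The strap no longer sticks out from the lid in either view, so the hasp is closed. Descending.

```bash
python3 -m pendant '[[-1,0,0.01,0.1,0,0,-0.006],[-1,0.003,0.013,0.22,0,0,-0.006],[-1,0.003,0.013,0.32,0,0,-0.006],[-1,0.003,0.013,0.375,0,0,-0.006],[-1,0.003,0.013,0.375,0,0,-0.006],[-1,0.003,0.013,0.375,0,0,-0.006]]'; python3 - <<'E'
from h import *
s=r.read_state();R=Ro.from_quat(s["eef_rot"]).as_matrix()
print("az y",np.degrees(np.arctan2(R[1,1],R[0,1])),s["joint_positions"].round(2))
print("shift",R.T@(np.array([.5888,-.0735,.216])-s["ee_pos"])/.3)
E
```

```text
time: 8.32
ee_pos: [0.5895, -0.0739, 0.2172]
eef_rot: [0.315, 0.949, 0.0, 0.001]
ft_force: [-1.0, -0.3, 1.1]
width: 0.0868
grip_force: 0.0
az y 53.32339241856815 [-0.45  0.3   0.61  1.6  -0.18  1.29  1.12]
shift [ 0.00278045 -0.00043137  0.00394356]
```

```bash
python3 -m pendant '[[1,0,0,0,0,0,0],[1,0,0,0,0,0,0],[1,0,0,0,0,0,0],[1,0,0,0,0,0,0],[1,0,0,0,0,0,0],[1,0,0,0,0,0,0],[1,0,0,0,0,0,0],[1,0,0,0,0,0,0]]' 45;  python3 -c "
from h import *
s=r.read_state();R=Ro.from_quat(s['eef_rot']).as_matrix();print(s['torque'],np.degrees(np.arctan2(R[1,1],R[0,1])))"
```

```text
time: 9.32
ee_pos: [0.5889, -0.0737, 0.2158]
eef_rot: [0.314, 0.949, -0.0, -0.0]
ft_force: [-0.4, -1.0, -0.6]
width: 0.0175
grip_force: 45.0
[-0.29931618  0.14563578  0.12030916] 53.354368406452515
```

```bash
python3 -m pendant '[[1,0,0,0,0,0,0.01],[1,0,0,0,0,0,0.035],[1,0,0,0,0,0,0.07],[1,0,0,0,0,0,0.105],[1,0,0,0,0,0,0.14],[1,0,0,0,0,0,0.175],[1,0,0,0,0,0,0.21],[1,0,0,0,0,0,0.24]]'; python3 -m pendant '[[1,0,0,0,0,0,0.03],[1,0,0,0,0,0,0.065],[1,0,0,0,0,0,0.1],[1,0,0,0,0,0,0.135],[1,0,0,0,0,0,0.17],[1,0,0,0,0,0,0.205],[1,0,0,0,0,0,0.225],[1,0,0,0,0,0,0.235]]';  python3 - <<'E'
from h import *
s=r.read_state();R=Ro.from_quat(s['eef_rot']).as_matrix();print(s['torque'],s["ee_pos"],np.degrees(np.arctan2(R[1,1],R[0,1])))
a=cam("scene");b=cam("side")
cv2.imwrite("pics/z4.png",np.hstack([cv2.resize(a["pixels"][165:285,258:388,::-1],(400,369),interpolation=2),cv2.resize(b["pixels"][145:265,250:380,::-1],(400,369),interpolation=2)]))
E
```

```text
time: 10.32
ee_pos: [0.5885, -0.074, 0.2158]
eef_rot: [0.542, 0.84, -0.0, -0.0]
ft_force: [-2.8, -1.2, 1.4]
width: 0.0177
grip_force: 45.0
time: 11.32
ee_pos: [0.5882, -0.074, 0.2158]
eef_rot: [0.73, 0.683, -0.001, -0.001]
ft_force: [-4.6, -1.1, 3.1]
width: 0.0174
grip_force: 45.0
[-0.32837103  1.09070024  0.2497207 ] [ 0.58817376 -0.07403554  0.21581609] -3.795059477245952
```

View pics/z4.png

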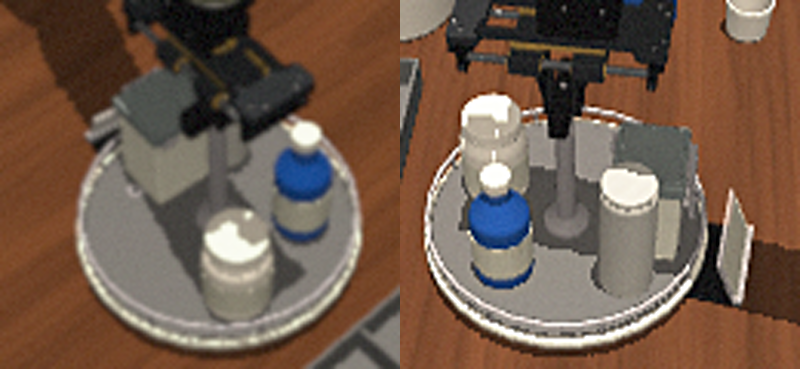

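The side view shows the canister now facing the card, but the spray can at crop (230,180) and the softener look unmoved. I need numbers on the can-to-canister clearance before finishing.

```bash
python3 - <<'E'
from h import *
np.set_printoptions(precision=4,suppress=True)
b=cam("side");a=cam("scene");w=cam("wrist")
for c,n in((a,"a"),(b,"b"),(w,"w")): np.save(f"n_{n}.npy",c["pixels"])
k=400/130;B=lambda u,v:(250+u/k,145+v/k)
ax=np.array([.5888,-.0735])
def rep(n,p):
    d=p[:2]-ax;print(n,p,"r",np.linalg.norm(d),"az",np.degrees(np.arctan2(d[1],d[0])))
rep("can before/after (side)",plane(b,*B(229,180),.18))
import cv2
old=cv2.imread("pics/side0.png")[:,:,::-1];olds=cv2.imread("pics/scene0.png")[:,:,::-1]
def blue(im,c,n):
    m=cv2.inRange(cv2.cvtColor(np.ascontiguousarray(im),cv2.COLOR_RGB2HSV),(105,150,40),(125,255,255))
    k,l,st,ce=cv2.connectedComponentsWithStats(m)
    for i in range(1,k):
        if st[i,4]>60: print(n,st[i],ce[i])
blue(old,b,"side old");blue(b["pixels"],b,"side new");blue(olds,a,"sc old");blue(a["pixels"],a,"sc new")
# template shift of spray can, side view
t=old[198:242,312:336];res=cv2.matchTemplate(b["pixels"][180:260,290:360],t,cv2.TM_CCOEFF_NORMED);_,mx,_,loc=cv2.minMaxLoc(res);print("can shift px",loc[0]+290-312,loc[1]+180-198,mx)
for n,(u,v) in dict(l1=(230,125),l2=(292,125),l3=(287,192)).items(): rep("lid "+n,plane(b,*B(u,v),.152))
# wrist bright blobs
rep("can w1",np.r_[0,0,0]+0 if 0 else plane(b,*B(229,180),.18))
E
```

```text
can before/after (side) [ 0.5223 -0.0075  0.18  ] r 0.0937068202004517 az 135.23523475826167
side old [ 314   98   28   57 1207] [326.6247 127.7407]
side old [272 207  20  19 295] [281.8407 216.3153]
side new [319 100  23  52 779] [329.2516 123.9474]
side new [272 207  20  19 295] [281.8407 216.3153]
sc old [348 214  18  16 220] [355.95   221.6955]
sc old [ 185  258   54   69 2130] [213.3695 293.0221]
sc new [348 214  17  16 220] [355.9455 221.7227]
sc new [ 185  258   54   69 2130] [213.4108 293.0357]
can shift px 0 0 0.8297737240791321
lid l1 [ 0.5248 -0.1019  0.152 ] r 0.07001421099500223 az -156.0836939758403
lid l2 [ 0.4636 -0.1063  0.152 ] r 0.12938239580060168 az -165.33151589521927
lid l3 [ 0.4675 -0.0201  0.152 ] r 0.13248072742424893 az 156.25055628873287
can w1 [ 0.5223 -0.0075  0.18  ] r 0.0937068202004517 az 135.23523475826167
```

```bash
python3 - <<'E'
from h import *
np.set_printoptions(precision=4,suppress=True)
s=r.read_state();w=cam("wrist")
T=np.eye(4);T[:3,:3]=Ro.from_quat(s["eef_rot"]).as_matrix();T[:3,3]=s["ee_pos"]
C=np.eye(4);C[:3,:3]=w["R"];C[:3,3]=w["t"]; CT=C@T
T1=np.eye(4);T1[:3,:3]=Ro.from_quat([.903,.43,0,0]).as_matrix();T1[:3,3]=[.4593,-.0724,.4465]
C1=CT@np.linalg.inv(T1);w1=dict(w);w1["R"]=C1[:3,:3];w1["t"]=C1[:3,3];w1["o"]=-C1[:3,:3].T@C1[:3,3];print(w1["o"])
ax=np.array([.5888,-.0735])
def rep(n,p):
    d=p[:2]-ax;print(n,p,"r",np.linalg.norm(d),"az",np.degrees(np.arctan2(d[1],d[0])))
rep("dot",plane(w1,270+566/4,90+89/4,.232))
im=cv2.imread("pics/w1.png");m=(im.min(2)>215).astype(np.uint8)
k,l,st,ce=cv2.connectedComponentsWithStats(m)
for i in range(1,k):
    if st[i,4]>300 and st[i,0]>290 and st[i,0]<480 and st[i,1]<200: print(st[i],ce[i]); rep("blob .18",plane(w1,*ce[i],.18)); rep("blob .135",plane(w1,*ce[i],.135))
e=[plane(w1,270+u/4,90+55/4,.18) for u in(152,314)];print("can dia",np.linalg.norm(e[0]-e[1]));rep("can",plane(w1,270+234/4,90+58/4,.18))
a=cam("scene");rep("can scene",plane(a,258+222/3.077,165+52/3.077,.18)); rep("jar scene",plane(a,258+237/3.077,165+228/3.077,.135))
rep("can base w1 c",plane(w1,270+234/4,90+58/4,.18))
b=cam("side");k=400/130
rep("jar side",plane(b,250+91/k,145+118/k,.135)); print("tri can",tri(w1,(270+234/4,90+58/4),b,(250+229/k,145+180/k)),tri(w1,(270+234/4,90+58/4),a,(258+222/3.077,165+52/3.077)))
E
```

```text
[ 0.5079 -0.0129  0.5951]
dot [ 0.5889 -0.075   0.232 ] r 0.001488577457625647 az -84.47241134211902
[ 296   17  182  167 2685] [426.9914  89.0533]
blob .18 [ 0.6322 -0.0728  0.18  ] r 0.04339685128577593 az 0.9814493054358346
blob .135 [ 0.6457 -0.0792  0.135 ] r 0.05715420244864424 az -5.767595327324814
[397  28  23  25 431] [408.0139  39.9002]
blob .18 [ 0.6456 -0.0104  0.18  ] r 0.08491871985521252 az 48.00811228725438
blob .135 [ 0.6605 -0.0101  0.135 ] r 0.09573452105133577 az 41.46276521063739
[ 301   30   90  108 5753] [341.069  87.263]
blob .18 [ 0.5478 -0.0015  0.18  ] r 0.08289012884317859 az 119.67973976782798
blob .135 [ 0.5521 -0.0002  0.135 ] r 0.08194299543731433 az 116.62391368566382
[ 369  148   52   86 1363] [399.8966 190.9626]
blob .18 [ 0.5277 -0.1616  0.18  ] r 0.10723734997419623 az -124.76487376232097
blob .135 [ 0.5298 -0.1777  0.135 ] r 0.11975739952596412 az -119.51863527686649
can dia 0.052725644695404666
can [ 0.5221 -0.0077  0.18  ] r 0.09369323811155875 az 135.42475228622314
can scene [0.5196 0.     0.18  ] r 0.10094126951674269 az 133.25812541585563
jar scene [ 0.6652 -0.1159  0.135 ] r 0.08739511641008701 az -29.00698678820167
can base w1 c [ 0.5221 -0.0077  0.18  ] r 0.09369323811155875 az 135.42475228622314
jar side [ 0.6656 -0.1172  0.135 ] r 0.08838825359051128 az -29.662796521124864
tri can (array([ 0.5222, -0.0077,  0.1797]), np.float64(0.00020145750605151744)) (array([ 0.5232, -0.0062,  0.1874]), np.float64(0.004317579722006461))
```

```bash
python3 - <<'E'
from h import *
a,b,w=[np.load(f"n_{n}.npy")[:,:,::-1] for n in "abw"]
z=lambda im,x,y,W,H:cv2.resize(im[y:y+H,x:x+W],(400,300),interpolation=2)
old=cv2.imread("pics/side0.png")
cv2.imwrite("pics/z5.png",np.vstack([np.hstack([z(b,305,178,80,60),z(a,280,180,80,60)]),np.hstack([z(w,0,0,640,400),z(old,305,178,80,60)])]))
E
```

```text
(no output)
```

View pics/z5.png

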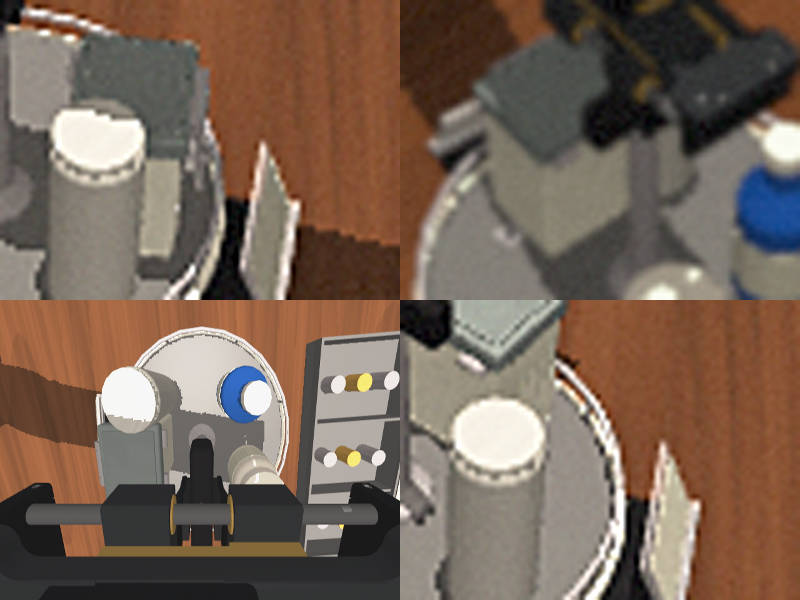

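The canister now stands beside the spray can, and the loose items do not ride with the platter. The can at az 135° would block the last degrees (it needs 66 mm lateral clearance but has 55). I'll turn back, lift the can about 30 mm clockwise, and then make the final turn.

```bash
python3 -m pendant '[[1,0,0,0,0,0,-0.02],[1,0,0,0,0,0,-0.06],[1,0,0,0,0,0,-0.1],[1,0,0,0,0,0,-0.14],[1,0,0,0,0,0,-0.18],[1,0,0,0,0,0,-0.22],[1,0,0,0,0,0,-0.25],[1,0,0,0,0,0,-0.27]]'; python3 -m pendant '[[1,0,0,0,0,0,-0.03],[1,0,0,0,0,0,-0.07],[1,0,0,0,0,0,-0.11],[1,0,0,0,0,0,-0.15],[1,0,0,0,0,0,-0.18],[1,0,0,0,0,0,-0.2],[-1,0,0,0,0,0,-0.205],[-1,0,0,0,0,0,-0.205]]';  python3 -m pendant '[[-1,0,0,0,0,0,0],[-1,0,0,0,0,0,0],[-1,0,0,0,0,0,0],[-1,0,0,-0.1,0,0,0],[-1,0,0,-0.25,0,0,0],[-1,0,0,-0.3,0,0,0],[-1,0,0,-0.3,0,0,0],[-1,0,0,-0.3,0,0,0]]';python3 - <<'E'
from h import *
np.set_printoptions(precision=4,suppress=True)
s=r.read_state();R=Ro.from_quat(s['eef_rot']).as_matrix();print(s["ee_pos"],"az y",np.degrees(np.arctan2(R[1,1],R[0,1])))
b=cam("side","sideN");a=cam("scene","sceneN");w=cam("wrist","wN")
old=cv2.imread("pics/side0.png")[:,:,::-1]
for nm,(y0,y1) in dict(top=(198,216),bottom=(222,246)).items():
    t=cv2.resize(np.ascontiguousarray(old[y0:y1,310:338]),None,fx=5,fy=5);S=cv2.resize(b["pixels"][y0-6:y1+6,304:344],None,fx=5,fy=5)
    res=cv2.matchTemplate(S,t,cv2.TM_CCOEFF_NORMED);_,mx,_,loc=cv2.minMaxLoc(res);print(nm,"shift px",loc[0]/5-6,loc[1]/5-6,mx)
# can top in wrist: bright blob
m=(w["pixels"].min(2)>200).astype(np.uint8);k,l,st,ce=cv2.connectedComponentsWithStats(m)
print("expected can px",proj(w,[.5221,-.0077,.18]))
for i in range(1,k):
    if st[i,4]>250: print(st[i],ce[i],plane(w,*ce[i],.18))
E
```

```text
time: 12.72
ee_pos: [0.5886, -0.0739, 0.2158]
eef_rot: [0.509, 0.861, -0.0, -0.0]
ft_force: [-2.3, -1.3, 1.1]
width: 0.0174
grip_force: 45.1
time: 13.72
ee_pos: [0.5891, -0.0735, 0.2159]
eef_rot: [0.315, 0.949, 0.0, 0.0]
ft_force: [-0.7, 0.1, 0.6]
width: 0.0303
grip_force: 0.0
time: 14.72
ee_pos: [0.5885, -0.0733, 0.3043]
eef_rot: [0.314, 0.949, -0.0, -0.001]
ft_force: [-0.4, -0.9, -0.2]
width: 0.087
grip_force: 0.0
[ 0.5885 -0.0733  0.3043] az y 53.36283754891456
top shift px 0.0 0.20000000000000018 0.9210246801376343
bottom shift px 0.0 0.0 0.7138223648071289
expected can px [337.778   95.6509]
[220  20  73  57 837] [256.7539  45.2389] [ 0.4512 -0.038   0.18  ]
[  294    55   139   205 10121] [370.9402 122.3262] [0.5571 0.0026 0.18  ]
[214  82  46  71 364] [226.9945 123.8599] [ 0.4833 -0.0988  0.18  ]
[224 112  35  39 685] [239.1752 134.2015] [ 0.4963 -0.0961  0.18  ]
[ 198  155   47   75 2265] [218.3996 189.306 ] [ 0.5226 -0.1443  0.18  ]
[ 10 187  49  75 888] [ 30.5923 226.5023] [ 0.4424 -0.3137  0.18  ]
[273 213  32  27 480] [290.1896 227.5312] [ 0.5918 -0.1144  0.18  ]
[350 214  49  23 578] [370.2197 223.6851] [ 0.6344 -0.0505  0.18  ]
[ 248  232  150   40 1391] [330.6815 258.0597] [ 0.641  -0.1022  0.18  ]
```

```bash
python3 -m pendant '[[-1,0.08,0.01,0,0,0,0.03],[-1,0.2,0.03,0,0,0,0.067],[-1,0.308,0.044,0,0,0,0.067],[-1,0.308,0.044,0.05,0,0,0.067],[-1,0.308,0.044,0.12,0,0,0.067],[-1,0.308,0.044,0.2,0,0,0.067],[-1,0.308,0.044,0.25,0,0,0.067],[-1,0.308,0.044,0.25,0,0,0.067]]'; python3 - <<'E'
from h import *
s=r.read_state();R=Ro.from_quat(s['eef_rot']).as_matrix();print("az y",np.degrees(np.arctan2(R[1,1],R[0,1])),s["joint_positions"].round(2))
print("shift",R.T@(np.array([.5221,-.0077,.164])-s["ee_pos"])/.3)
w=cam("wrist");print("expected can px",proj(w,[.5221,-.0077,.18]))
m=(w["pixels"].min(2)>200).astype(np.uint8);k,l,st,ce=cv2.connectedComponentsWithStats(m)
for i in range(1,k):
    if st[i,4]>250 and st[i,1]>100: print(st[i],ce[i],plane(w,*ce[i],.18))
E
```

```text
time: 15.88
ee_pos: [0.5222, -0.0083, 0.2296]
eef_rot: [0.38, 0.925, -0.001, -0.001]
ft_force: [-0.0, 0.3, -0.5]
width: 0.087
grip_force: 0.0
az y 45.27795932675208 [-0.61  0.11  0.59  1.77 -0.06  1.29  0.78]
shift [0.00150256 0.00155949 0.21871424]
expected can px [322.76847335 228.47350829]
[ 200  133  248  139 8720] [327.01857798 210.7581422 ] [0.51492702 0.00349565 0.18      ]
[296 191  55  18 488] [322.40778689 199.80327869] [0.50715706 0.00673436 0.18      ]
[ 291  204   72   26 1116] [325.55824373 216.8844086 ] [ 5.17384228e-01 -3.27823124e-04  1.80000000e-01]
[ 205  300   60   42 1714] [238.02567095 324.35997666] [ 0.53226091 -0.10962145  0.18      ]
[281 301  32  40 855] [294.40233918 316.96140351] [ 0.55818451 -0.07388798  0.18      ]
[359 301  48  28 693] [379.77633478 314.998557  ] [ 0.60272553 -0.02629817  0.18      ]
```

```bash
python3 -m pendant '[[-1,0,0.005,0.07,0,0,0],[-1,0,0.005,0.14,0,0,0],[-1,0,0.005,0.2,0,0,0],[-1,0,0.005,0.219,0,0,0],[-1,0,0.005,0.219,0,0,0],[1,0,0.005,0.219,0,0,0],[1,0,0.005,0.219,0,0,0],[1,0,0.005,0.219,0,0,0]]' 12; python3 -m pendant '[[1,0,0,0,0,0,0],[1,0,0,0,0,0,0],[1,0,0,0,0,0,0]]'
```

```text
time: 16.92
ee_pos: [0.5239, -0.0067, 0.1654]
eef_rot: [0.38, 0.925, 0.0, 0.0]
ft_force: [0.8, 0.3, 0.4]
width: 0.0651
grip_force: 0.0
time: 17.3
ee_pos: [0.5243, -0.0062, 0.1653]
eef_rot: [0.38, 0.925, 0.001, 0.0]
ft_force: [4.2, 2.9, -1.8]
width: 0.0552
grip_force: 12.0
```

```bash
python3 -m pendant '[[1,0,0,-0.02,0,0,0],[1,0,0,-0.045,0,0,0],[1,-0.004,0.03,-0.045,0,0,0],[1,-0.01,0.06,-0.045,0,0,0],[1,-0.016,0.09,-0.045,0,0,0],[1,-0.016,0.1,-0.045,0,0,0],[1,-0.016,0.1,-0.03,0,0,0],[1,-0.016,0.1,-0.03,0,0,0]]'; python3 -m pendant '[[1,0,0,0.01,0,0,0],[1,0,0,0.02,0,0,0],[1,0,0,0.026,0,0,0],[1,0,0,0.03,0,0,0],[1,0,0,0.03,0,0,0],[1,0,0,0.03,0,0,0]]'
```

```text
time: 18.3
ee_pos: [0.54, 0.0018, 0.172]
eef_rot: [0.384, 0.923, -0.008, -0.007]
ft_force: [-37.8, -25.1, 22.2]
width: 0.0872
grip_force: 22.4
time: 19.05
ee_pos: [0.5423, -0.0007, 0.1651]
eef_rot: [0.385, 0.923, -0.008, -0.004]
ft_force: [-32.4, -33.1, 31.5]
width: 0.0872
grip_force: 23.4
```

```bash
python3 -m pendant '[[-1,0,-0.02,0,0,0,0],[-1,0.005,-0.045,0,0,0,0],[-1,0.005,-0.045,0,0,0,0]]' ; python3 - <<'E'
from h import *
np.set_printoptions(precision=4,suppress=True)
b=cam("side","sideP");a=cam("scene","sceneP");w=cam("wrist","wP");s=r.read_state();print(s["ee_pos"],s["ft_force"],s["width"])
old=cv2.imread("pics/side0.png")[:,:,::-1];olds=cv2.imread("pics/scene0.png")[:,:,::-1]
def ms(old,new,x0,x1,y0,y1,M=12):
    t=cv2.resize(np.ascontiguousarray(old[y0:y1,x0:x1]),None,fx=4,fy=4);S=cv2.resize(np.ascontiguousarray(new[y0-M:y1+M,x0-M:x1+M]),None,fx=4,fy=4)
    _,mx,_,loc=cv2.minMaxLoc(cv2.matchTemplate(S,t,cv2.TM_CCOEFF_NORMED));return loc[0]/4-M,loc[1]/4-M,round(mx,3)
B=b["pixels"]
print("can bottom",ms(old,B,310,338,222,246),"bottle",ms(old,B,270,296,200,242),"jar",ms(old,B,266,296,176,205),"card",ms(old,B,345,370,205,245))
print("can foot px exp",proj(b,[.5221,-.0077,.03]))
E
```

```text
time: 19.42
ee_pos: [0.5374, 0.0026, 0.1651]
eef_rot: [0.38, 0.925, 0.0, -0.0]
ft_force: [0.3, -0.2, -0.1]
width: 0.0872
grip_force: 0.0
[0.5376 0.0028 0.165 ] [-2.4022 -2.5635  1.4754] 0.08682587224438039
can bottom (-6.25, 3.75, 0.509) bottle (0.0, 0.0, 0.839) jar (-0.25, 0.0, 0.87) card (0.0, 0.0, 0.915)
can foot px exp [323.1067 234.2908]
```

```bash
python3 -m pendant '[[-1,0,0,-0.02,0,0,0],[-1,0,0,-0.05,0,0,0],[-1,0,0,-0.08,0,0,0]]'; python3 -m pendant '[[-1,0,0,-0.1,0,0,0],[-1,0,0,-0.25,0,0,0],[-1,0,0,-0.4,0,0,0],[-1,0,0,-0.55,0,0,0],[-1,-0.15,0,-0.6,0,0,0],[-1,-0.3,0,-0.6,0,0,0],[-1,-0.3,0,-0.6,0,0,0]]'; python3 - <<'E'
from h import *
np.set_printoptions(precision=4,suppress=True)
b=cam("side");a=cam("scene");w=cam("wrist")
for c,n in((a,"a"),(b,"b"),(w,"w")): np.save(f"m_{n}.npy",c["pixels"]);np.savez(f"m_{n}c.npz",**{k:c[k] for k in("R","t","o","f","cx","cy")})
ax=np.array([.5888,-.0735])
for old,c,nm in((cv2.imread("pics/side0.png"),b,"side"),(cv2.imread("pics/scene0.png"),a,"scene")):
    d=cv2.absdiff(np.ascontiguousarray(old[:,:,::-1]),np.ascontiguousarray(c["pixels"])).max(2)>40
    k,l,st,ce=cv2.connectedComponentsWithStats(d.astype(np.uint8))
    print(nm,[st[i].tolist() for i in range(1,k) if st[i,4]>25])
H=cv2.cvtColor(np.ascontiguousarray(w["pixels"]),cv2.COLOR_RGB2HSV)
m=((H[...,1]<25)&(H[...,2]>225)).astype(np.uint8);m=cv2.morphologyEx(m,cv2.MORPH_OPEN,np.ones((7,7)))
k,l,st,ce=cv2.connectedComponentsWithStats(m)
for i in range(1,k):
    if st[i,4]>200: print(st[i],ce[i],plane(w,*ce[i],.18))
print("exp can",proj(w,[.5221,-.0077,.18]),"exp dot",proj(w,[.5888,-.0735,.232]),"exp softener top",proj(w,[.6456,-.0104,.175]))
E
```

```text
time: 19.95
ee_pos: [0.5382, 0.003, 0.1901]
eef_rot: [0.38, 0.925, 0.0, 0.0]
ft_force: [-0.6, 0.3, -0.4]
width: 0.0873
grip_force: 0.0
time: 20.82
ee_pos: [0.6028, -0.0631, 0.3688]
eef_rot: [0.382, 0.924, -0.001, 0.0]
ft_force: [-0.5, 0.0, -0.5]
width: 0.0871
grip_force: 0.0
side [[252, 0, 388, 400, 30715], [513, 0, 10, 7, 32], [610, 0, 9, 17, 62], [570, 2, 15, 12, 67], [576, 77, 21, 18, 183], [501, 104, 32, 102, 1116], [568, 109, 20, 24, 69], [528, 154, 47, 24, 300], [326, 162, 19, 12, 106], [309, 165, 20, 25, 125], [478, 170, 27, 44, 293], [274, 179, 17, 18, 198], [522, 189, 20, 12, 50], [508, 188, 63, 56, 1118], [318, 197, 15, 6, 51], [276, 198, 10, 8, 66], [290, 199, 11, 12, 83], [487, 201, 19, 29, 59], [292, 205, 23, 24, 303], [332, 207, 19, 29, 356], [273, 209, 10, 11, 63], [355, 209, 8, 32, 137], [263, 217, 13, 20, 103], [361, 221, 122, 179, 7115], [450, 223, 24, 26, 192], [527, 230, 12, 8, 34], [458, 262, 35, 20, 413], [551, 332, 45, 68, 1188], [570, 334, 9, 16, 31], [577, 351, 6, 15, 30], [485, 385, 45, 15, 370]]
scene [[216, 0, 18, 31, 379], [259, 0, 25, 9, 122], [274, 0, 1
[... 467 characters left out ...]
 146, 9, 7, 38], [228, 154, 10, 5, 35], [239, 154, 22, 8, 91], [251, 155, 53, 52, 1214], [322, 181, 6, 7, 27], [304, 203, 43, 50, 847], [352, 204, 11, 8, 62], [266, 215, 21, 13, 171], [281, 233, 8, 19, 61], [346, 240, 20, 16, 185], [272, 245, 5, 8, 31]]
[ 288   70  106   84 5012] [342.752  109.5505] [0.5589 0.0127 0.18  ]
[ 212  162   39   56 1770] [232.8045 188.5271] [ 0.5329 -0.1364  0.18  ]
[371 171  21  21 383] [381.0601 180.7415] [ 0.6455 -0.0097  0.18  ]
[ 598  213   42   44 1146] [622.6047 237.7024] [0.902  0.1502 0.18  ]
[ 303  221   45   41 1329] [325.5847 242.0602] [ 0.6549 -0.1074  0.18  ]
exp can [304.6826  97.8321] exp dot [303.4217 196.464 ] exp softener top [379.8693 180.3079]
```

```bash
python3 - <<'E'
from h import *
np.set_printoptions(precision=4,suppress=True)
def load(n):
    c=dict(np.load(f"m_{n}c.npz"));c["pixels"]=np.load(f"m_{n}.npy");return c
w=load("w");g=cv2.cvtColor(np.ascontiguousarray(w["pixels"]),cv2.COLOR_RGB2GRAY)
d=w["f"]/(w["o"][2]-.18)*.028;print("exp radius px",d)
c=cv2.HoughCircles(cv2.resize(g,None,fx=3,fy=3,interpolation=2),cv2.HOUGH_GRADIENT,1,40,param1=80,param2=22,minRadius=55,maxRadius=100)
for x,y,q in c[0][:10]: 
    x,y,q=x/3,y/3,q/3; print(x,y,q,"->",plane(w,x,y,.18)[:2])
# side: show bright low-sat blobs near expected can, coarse profile
b=load("b");gb=cv2.cvtColor(np.ascontiguousarray(b["pixels"]),cv2.COLOR_RGB2GRAY)
o=cv2.cvtColor(cv2.imread("pics/side0.png"),cv2.COLOR_BGR2GRAY)
for v in range(192,250,5): print(v,"old",o[v,300:350:3],"\n    new",gb[v,300:350:3])
E
```

```text
exp radius px 25.123361301810792
372.83334 170.5 22.833334 -> [ 0.6302 -0.0085]
308.5 96.5 25.4 -> [ 0.524  -0.0039]
325.5 239.83333 22.4 -> [ 0.6528 -0.1055]
369.16666 191.16667 28.0 -> [ 0.645  -0.0275]
357.16666 202.5 29.1 -> [ 0.6453 -0.0465]
259.5 117.5 30.533333 -> [ 0.502  -0.0564]
589.1667 33.5 27.933334 -> [0.6794 0.2378]
291.83334 219.83333 26.9 -> [ 0.6067 -0.1158]
272.5 211.16667 26.166666 -> [ 0.5833 -0.1241]
357.16666 113.166664 27.6 -> [0.5724 0.0211]
192 old [111 112  96 149 148 148 135 137 110 139 140 137  56 207  97  99  95] 
    new [109 109  91 148 147 148 145  92 107 140 138 139  60 229  97 104  94]
197 old [102 110  93 147 151 148 141 128 191 123 149 154 145 209 168  94  88] 
    new [105 111  97 146 152 150 146 144 139 136 146 152 145 204 163  94  86]
202 old [129 106  81 157 149 158 244 243 242 242 245 160 144 144  57 194  85] 
    new [ 71 109  80 153 147 158 246 247 244 249 115 129 144 143  47 190  83]
207 old [147 104  79 144 142  98 245 242 246 242 244 174 146 146 143  54 188] 
    new [ 73 107  94  75  80 103 244 242 244 241 244 174 141 149 145  76 145]
2
[... 554 characters left out ...]
ew [ 61  65  73  77  74 111 125 128 139 134 124  75  80  81  78  98 200]
232 old [148 144 148 145  89 114 122 134 137 131 129 148 142 145 242 154  17] 
    new [144 146 148 146  90 113 123 134 136 136 125  70  74  73 254 175   3]
237 old [146 145 146 142 159 100 125 133 132 136 121 148 134 186 255  33  36] 
    new [150 144 146 141 153  99 129 131 137 134 118 146 135 192 255  35  17]
242 old [149 145 143 149 144 142 149 143 143 138 137 176 120 255  34  93  16] 
    new [145 147 144 142 148 148 147 143 144 144 145 186 113 255  30  94  22]
247 old [143 148 148 149 140 139 137 247 120  73 155 255  53  90 102  95  91] 
    new [143 149 144 144 142 142 137 251 160  73 151 255  60  93 102  94  98]
```

The can stands exactly where it was, upright. It didn't budge under about 45 N, so it is effectively fixed to the world and can't be shifted. In the first turn the canister already got to 176° with little resistance, so I'll regrasp the handle and approach the goal slowly while watching the torque.

```bash
python3 - <<'E'
from h import *
s=r.read_state();R=Ro.from_quat(s['eef_rot']).as_matrix();print("az y",np.degrees(np.arctan2(R[1,1],R[0,1])))
print("shift",R.T@(np.array([.5889,-.0737,.216])-s["ee_pos"])/.3)
w=dict(np.load("m_wc.npz"));im=np.load("m_w.npy")
m=cv2.inRange(im,(0,0,0),(70,70,70));x,y=proj(w,[.5888,-.0735,.232]).astype(int)
m[y+30:]=0;k,l,st,ce=cv2.connectedComponentsWithStats(m)
for i in range(1,k):
    if st[i,4]>200 and abs(ce[i][0]-x)<60:
        ys,xs=np.where(l==i);(cx,cy),(a,b),an=cv2.minAreaRect(np.c_[xs,ys].astype(np.float32));bx=cv2.boxPoints(((cx,cy),(a,b),an));e=np.array([plane(w,*p,.232)[:2] for p in bx]);print(st[i],"len",[np.linalg.norm(e[j]-e[j-1]) for j in(1,2)],"az",[np.degrees(np.arctan2(*(e[j]-e[j-1])[::-1])) for j in(1,2)],e.mean(0))
E
```

```text
az y 45.348253422708176
shift [-0.00228893 -0.0625663   0.51154005]
[220  51  58  52 959] len [np.float64(0.05494650431504807), np.float64(0.015473658474050947)] az [np.float64(79.44313905948712), np.float64(-6.015855684405196)] [ 0.47931584 -0.03035493]
[ 289  152   30   74 1373] len [np.float64(0.018869601970281837), np.float64(0.07476492496610661)] az [np.float64(54.93079301677844), np.float64(-35.68520109571705)] [ 0.5847679  -0.06921601]
```

```bash
python3 -m pendant '[[-1,-0.002,-0.06,0,0,0,-0.067],[-1,-0.002,-0.0626,0.1,0,0,-0.067],[-1,-0.002,-0.0626,0.25,0,0,-0.067],[-1,-0.002,-0.0626,0.38,0,0,-0.067],[-1,-0.002,-0.0626,0.48,0,0,-0.067],[-1,-0.002,-0.0626,0.51,0,0,-0.067],[-1,-0.002,-0.0626,0.51,0,0,-0.067],[-1,-0.002,-0.0626,0.51,0,0,-0.067]]' && python3 -m pendant '[[1,0,0,0,0,0,0],[1,0,0,0,0,0,0],[1,0,0,0,0,0,0],[1,0,0,0,0,0,0],[1,0,0,0,0,0,0],[1,0,0,0,0,0,0],[1,0,0,0,0,0,0],[1,0,0,0,0,0,0]]' 45; python3 - <<'E'
from h import *
s=r.read_state();R=Ro.from_quat(s['eef_rot']).as_matrix();print(s['torque'],np.degrees(np.arctan2(R[1,1],R[0,1])))
E
```

```text
time: 21.98
ee_pos: [0.5896, -0.0742, 0.2177]
eef_rot: [0.314, 0.949, 0.001, 0.001]
ft_force: [-0.0, -0.1, 0.5]
width: 0.087
grip_force: 0.0
time: 22.98
ee_pos: [0.5892, -0.074, 0.2161]
eef_rot: [0.314, 0.949, 0.0, 0.0]
ft_force: [2.2, 3.0, 0.6]
width: 0.0175
grip_force: 46.0
[ 0.37857197 -0.36581928  0.08950781] 53.386171569661805
```

```bash
python3 -m pendant '[[1,0,0,0,0,0,0.02],[1,0,0,0,0,0,0.05],[1,0,0,0,0,0,0.08],[1,0,0,0,0,0,0.11],[1,0,0,0,0,0,0.14],[1,0,0,0,0,0,0.17],[1,0,0,0,0,0,0.2],[1,0,0,0,0,0,0.22]]'; python3 -m pendant '[[1,0,0,0,0,0,0.03],[1,0,0,0,0,0,0.06],[1,0,0,0,0,0,0.09],[1,0,0,0,0,0,0.12],[1,0,0,0,0,0,0.15],[1,0,0,0,0,0,0.17],[1,0,0,0,0,0,0.185],[1,0,0,0,0,0,0.19]]'; cat > st.py <<'E'
from h import *
s=r.read_state();R=Ro.from_quat(s['eef_rot']).as_matrix();y=np.degrees(np.arctan2(R[1,1],R[0,1]));print("t",s["time"],'torque',s['torque'].round(2),"F",s["ft_force"].round(1),"y az",y.round(2),"canister",(y+180-.1).round(2),s["ee_pos"].round(4))
b=cam("side")["pixels"];old=cv2.imread("pics/side0.png")[:,:,::-1]
f=lambda im:cv2.resize(cv2.cvtColor(np.ascontiguousarray(im),cv2.COLOR_RGB2GRAY),None,fx=8,fy=8,interpolation=2)
for nm,(x0,x1,y0,y1) in dict(top=(312,336,202,214),body=(312,336,216,240)).items():
    _,mx,_,l=cv2.minMaxLoc(cv2.matchTemplate(f(b[y0-8:y1+8,x0-8:x1+8]),f(old[y0:y1,x0:x1]),cv2.TM_CCOEFF_NORMED));print(nm,l[0]/8-8,l[1]/8-8,round(mx,3))
E
python3 st.py
```

```text
time: 23.98
ee_pos: [0.5888, -0.0744, 0.2162]
eef_rot: [0.523, 0.852, -0.0, -0.0]
ft_force: [-1.3, 0.2, 0.6]
width: 0.0179
grip_force: 46.1
time: 24.98
ee_pos: [0.5883, -0.0745, 0.2161]
eef_rot: [0.681, 0.732, -0.0, -0.001]
ft_force: [-5.7, 0.0, 3.4]
width: 0.0175
grip_force: 46.0
t 24.975 torque [-0.02  1.18  0.11] F [-5.7  0.   3.4] y az 4.09 canister 183.99 [ 0.5883 -0.0745  0.2161]
top 0.0 0.0 0.945
body 0.0 0.0 0.447
```

```bash
python3 -m pendant '[[1,0,0,0,0,0,0.015],[1,0,0,0,0,0,0.03],[1,0,0,0,0,0,0.045],[1,0,0,0,0,0,0.05],[1,0,0,0,0,0,0.05]]'; python3 st.py;python3 -m pendant '[[1,0,0,0,0,0,0.01],[1,0,0,0,0,0,0.02],[1,0,0,0,0,0,0.025],[1,0,0,0,0,0,0.025]]'; python3 st.py
```

```text
time: 25.65
ee_pos: [0.5882, -0.0745, 0.2161]
eef_rot: [0.719, 0.695, -0.0, -0.001]
ft_force: [-6.2, -0.4, 4.8]
width: 0.0178
grip_force: 46.0
t 25.65 torque [-0.04  1.4   0.01] F [-6.2 -0.4  4.8] y az -1.88 canister 178.02 [ 0.5882 -0.0745  0.2161]
top -0.125 0.125 0.935
body 0.0 0.0 0.49
time: 26.2
ee_pos: [0.5881, -0.0745, 0.2161]
eef_rot: [0.737, 0.676, -0.001, -0.001]
ft_force: [-8.3, 0.5, 4.0]
width: 0.0177
grip_force: 46.1
t 26.2 torque [-0.    1.54 -0.04] F [-8.3  0.5  4. ] y az -4.88 canister 175.02 [ 0.5881 -0.0745  0.2161]
top 0.0 0.125 0.938
body 0.0 0.125 0.494
```

```bash
python3 -m pendant '[[1,0,0,0,0,0,0.01],[1,0,0,0,0,0,0.02],[1,0,0,0,0,0,0.029],[1,0,0,0,0,0,0.029],[1,0,0,0,0,0,0.029]]'; python3 st.py; python3 - <<'E'
from h import *
np.set_printoptions(precision=4,suppress=True)
a=cam("scene");b=cam("side");w=cam("wrist")
np.save("f_w.npy",w["pixels"]);np.save("f_b.npy",b["pixels"]);np.save("f_a.npy",a["pixels"])
# lid: grey-green colour in wrist/side; sample expected lid centre
ax=np.array([.5888,-.0735])
th=np.radians(171.5);c=np.r_[ax+.085*np.array([np.cos(th),np.sin(th)]),.152]
for n,k in(("scene",a),("side",b),("wrist",w)):
    p=proj(k,c);u,v=p.astype(int);print(n,p,k["pixels"][v,u] if 0<=v<400 and 0<=u<640 else None)
    P=k["pixels"].astype(int)
    m=((P[...,1]-P[...,0]>4)&(P[...,1]<200)).astype(np.uint8)
    m=cv2.morphologyEx(m,cv2.MORPH_OPEN,np.ones((3,3)));kk,l,st,ce=cv2.connectedComponentsWithStats(m)
    for i in range(1,kk):
        if st[i,4]>80 and np.hypot(*(ce[i]-p))<40:
            ys,xs=np.where(l==i);cn=cv2.approxPolyDP(cv2.convexHull(np.c_[xs,ys]),4,True)[:,0];print(n,st[i],ce[i],plane(k,*ce[i],.152)[:2]);print([(q.tolist(),plane(k,*q,.152)[:2].round(4).tolist()) for q in cn])
E
```

```text
time: 26.88
ee_pos: [0.588, -0.0745, 0.2161]
eef_rot: [0.757, 0.654, -0.001, -0.001]
ft_force: [-7.8, 0.7, 5.3]
width: 0.0179
grip_force: 46.1
t 26.875 torque [ 0.02  1.61 -0.1 ] F [-7.8  0.7  5.3] y az -8.36 canister 171.54 [ 0.588  -0.0745  0.2161]
top 0.0 0.125 0.939
body 0.0 0.0 0.546
scene [312.7247 195.1865] [81 85 78]
side [330.8893 196.1045] [90 92 87]
wrist [208.9418 220.5482] [120 123 119]
```

```bash
python3 - <<'E'
from h import *
np.set_printoptions(precision=4,suppress=True)
for n,seed in(("side",(332,190)),("wrist",(209,215)),("wrist",(190,200))):
    k=cam(n);im=cv2.medianBlur(np.ascontiguousarray(k["pixels"]),3)
    m=np.zeros((402,642),np.uint8);cv2.floodFill(im.copy(),m,seed,0,(9,9,9),(9,9,9),4|cv2.FLOODFILL_FIXED_RANGE|cv2.FLOODFILL_MASK_ONLY|(255<<8))
    m=cv2.morphologyEx(m[1:-1,1:-1],cv2.MORPH_CLOSE,np.ones((3,3)));ys,xs=np.where(m>0)
    cn=cv2.approxPolyDP(cv2.convexHull(np.c_[xs,ys]),3,True)[:,0];print(n,im[seed[1],seed[0]],len(xs))
    pts=[plane(k,*q,.152)[:2] for q in cn]
    for i,q in enumerate(cn):
        d=pts[(i+1)%len(pts)]-pts[i];print(q,pts[i],"edge len",np.linalg.norm(d).round(4),"az",np.degrees(np.arctan2(d[1],d[0])).round(1))
E
```

```text
side [92 96 90] 379
[341 212] [ 0.4738 -0.0027] edge len 0.0841 az -38.4
[319 197] [ 0.5397 -0.0549] edge len 0.0413 az -99.5
[322 187] [ 0.5328 -0.0956] edge len 0.0671 az 173.6
[344 190] [ 0.4662 -0.0881] edge len 0.0858 az 84.9
wrist [121 123 119] 6538
[257 243] [ 0.5364 -0.0838] edge len 0.0692 az -175.7
[171 261] [ 0.4674 -0.089 ] edge len 0.0683 az 83.2
[155 174] [ 0.4754 -0.0212] edge len 0.0098 az 52.2
[160 162] [ 0.4815 -0.0134] edge len 0.064 az -11.5
[251 167] [ 0.5441 -0.0262] edge len 0.0582 az -97.6
wrist [119 123 118] 6506
[257 243] [ 0.5364 -0.0838] edge len 0.0692 az -175.7
[171 261] [ 0.4674 -0.089 ] edge len 0.0566 az 84.7
[156 190] [ 0.4727 -0.0326] edge len 0.0155 az 72.9
[156 169] [ 0.4772 -0.0178] edge len 0.0043 az 32.8
[160 165] [ 0.4808 -0.0155] edge len 0.0635 az -9.0
[250 166] [ 0.5436 -0.0254] edge len 0.0589 az -97.0
```

The canister faces 171.5° (card front measured 171.5 ± 1°), the torque is low, the can is undisturbed and the grip is 46 N. Handing in.

```bash
python3 -c "
from bench import r
print(r.close_job())"
```

```text
the job is handed in; nothing more can be done
None
```

The job is handed in at about 27 s: the hasp is pressed shut, the canister is turned to 171.5° behind the price card, and the gripper holds the handle at 46 N. The final angle rests on the handle measurement, as the lid edges only confirm it to about ±3°. I also tried to lift the spray can aside: it didn't move under about 45 N, which may have gone over the 40 N limit, but it stayed upright in its place.

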